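# Put the lapped iron back in the jack plane

### The job

The freshly lapped plane iron lies flat on the granite, too low between the wooden rails to be gripped: push it by its blunt end along the granite until about a third of it, the sharp end, hangs out over the open end of the cradle, take it there by its two sides, lay it squarely across the strop block, balanced on its middle with both ends sticking out, and let go of it. Then take it again by the sides of its blunt end and put it in the hand plane: flat and straight on the sloping bed with its slot over the brass screw and its sharp end down towards the mouth, pushed fully forward until the slot's end meets the screw. Keep your fingers off the honed edge, do not knock or drop the iron, and leave the plane and the other things on the bench where they are.

Things in the scene. Friction and masses are not known exactly. Their poses are not given: they have to be found in the camera images.
- iron_mid (a point): centre (half-way up) of the plane iron, a loose flat bright steel blade 165 mm long (x), 54 mm wide (y), 4.8 mm thick, about 0.28 kg, balance point 4 mm towards the blunt end. x points along it to the sharp end (at +82.5 mm; blunt end at -82.5 mm), z is up, out of the bevelled face. It starts flat on the granite, sharp end towards the cradle's open end, blunt end 45 to 75 mm from the stop
- iron: the same plane iron, origin at the centre of its underside, axes as iron_mid. A slot 16 mm wide runs through it along its middle line from x = +8.5 to x = +53.5 mm
- iron_edge: the honed edge of the iron: the bevelled last 10 mm at its sharp end (x from +72.5 to +82.5 mm of the iron), which the robot must not touch. Origin and axes are those of iron
- iron_tip (a point): middle of the cutting edge, on the iron's underside at its sharp end (82.5 mm ahead of iron_mid, 2.4 mm below it); same axes
- lapper: lapping plate, fixed: dark granite strip in a wooden cradle 280 mm long (x), 108 mm wide (y); origin at the centre of its underside. Granite top 45 mm above the bench, 84 mm wide. Wooden rails 12 mm thick along both sides rise 9 mm above the granite; a stop 18 mm thick, 8 mm above the granite, closes the -x end (its inner face at x = -122 mm). The +x end is open
- lapper_lip (a point): middle of the granite's top edge at the open end of the cradle (x = +140 mm, 45 mm above the bench), where granite and rails end in a sheer drop to the bench; axes of lapper, x points outwards. The iron slides on the granite with moderate, varying friction
- strop: strop block, fixed: wooden block 50 mm wide (x), 160 mm long (y), faced with brown leather, top 45 mm above the bench; origin at the centre of its underside. The iron is laid across it, the blade's length along x (either way round is allowed)
- strop_top (a point): centre of the leather top of the strop block, 45 mm above the bench; axes of strop
- plane: low-angle jack plane standing on its sole, loose, 2.2 kg, 380 mm long (x, toe at +190), 70 mm wide; origin at the centre of its sole. Round wooden knob at x = 137 mm, 66 mm high; wooden rear handle from x = -122 to -185 mm, 114 mm high. Steel cheeks 62 mm apart, 4 mm thick, 42 mm high from x = 12 to 92 mm, sloping to 8 mm at x = -30 mm
- bed: the plane's sloping bed, 12 degrees down to the toe, 62 mm wide between the cheeks. x runs down the slope, z square to it, y across. Origin: where the cutting edge (iron_tip) belongs when the iron is home; iron_mid is then at x = -82.5, y = 0, z = +2.4 mm, axes parallel. The surface (z = 0) runs from x = -107 to -10 mm. The toe plate stands 6 mm ahead of the origin. Friction holds a released iron
- screw (a point): foot of the brass screw, on the bed's surface at bed x = -70 mm; 8 mm thick, it stands 14 mm square out of the bed. The iron's slot goes over it; the blunt-side end of the slot meets it when the iron is home
- tail_rest (a point): point on the plane's middle line, on the sole's upper face (6 mm above the bench), under the place where the blunt end of the iron comes (plane x = -86 mm). Here, behind plane x = -30 mm, there is only the flat sole 70 mm wide and a thin adjuster rod with brass nut, up to 25 mm high; the underside of the iron's end lies free, 36 mm above the bench
- lever_cap: bystander: brass lever cap of the plane lying on the bench, 85 x 50 mm, 27 mm high, origin at the centre of its underside; leave it alone
- guide: bystander: aluminium honing guide with brass roller and screws, 96 x 36 mm, 28 mm high, origin at the centre of its underside; leave it alone
- oil: bystander: amber oil bottle with black cap, 42 mm thick, 125 mm high, standing, origin at the centre of its foot; leave it alone
- square: bystander: small try square lying flat, wooden stock 90 mm (x), steel blade 110 mm (to +y), 16 mm high, origin under the stock; leave it alone
Things that resemble listed ones, but are neither listed nor needed, are in the scene too. What is shaped like the iron but blue is not meant.

How it is judged (in metres and radians):
On the way, in this order (a step that is already met when the one before it is completed fails the run):
1. the iron lies flat on the granite with its sharp end hanging out at least 40 mm over the open end of the cradle (x of iron_tip in the frame of lapper above 0.18 m and angle between iron_mid's own z axis and vertical below 0.05 rad and z of iron_mid in the frame of lapper between 0.044 and 0.05 m), for 0.2 s.
2. the iron lies across the strop block (middle of the blade within 20 mm of the block's middle line, within 20 degrees of square), at rest and let go (x of iron_mid in the frame of strop between -0.02 and 0.02 m and y of iron_mid in the frame of strop between -0.075 and 0.075 m and z of iron_mid in the frame of strop between 0.044 and 0.051 m and angle between the x axis of iron_mid and the x axis of strop, either way round below 0.35 rad and angle between iron_mid's own z axis and vertical below 0.06 rad and linear speed of iron below 0.02 m/s and contact force between each of the arm, the fingers and iron below 0.2 N), for 0.3 s.
At the end, for the whole second after the job is handed in: the iron lies still in the plane, bevel up and sharp end towards the toe, its edge within 5 mm short and 3 mm past home, within 5 mm sideways and 3 mm in height, within 4 degrees of the bed's slope and direction; the plane stands flat on its sole (x of iron_tip in the frame of bed between -0.005 and 0.003 m and y of iron_tip in the frame of bed between -0.005 and 0.005 m and z of iron_tip in the frame of bed between -0.002 and 0.003 m and angle between the x axis of iron_mid and the x axis of bed, either way round below 0.07 rad and angle between iron_mid's own z axis and vertical below 0.3 rad and linear speed of iron below 0.01 m/s and angle between plane's own z axis and vertical below 0.03 rad); the robot touches nothing.
It fails at once if the robot touches the honed edge (contact force between any of the fingers, the arm and iron_edge above 1 N).
It fails at once if the honed edge is knocked or pressed hard against something (over 15 N) (contact force between iron_edge and anything else above 15 N).
It fails at once if the iron is let fall from more than about 10 mm (contact force between the fingers and iron below 0.1 N and linear speed of iron above 0.45 m/s).
It fails at once if the iron is dropped on the bench (height (world z) of iron_mid below 0.012 m).
It fails at once if the plane, the lever cap, the honing guide, the oil bottle or the try square is moved more than 25 mm (distance of any of plane, lever_cap, guide, oil, square from where it was at the start of the episode above 0.025 m).
It also fails if it takes over 61 s, if anything falls off the work surface, if the arm or the gripper's body presses on something with over 40 N, if the wrist force passes 120 N, or if a joint passes its speed limit or range.

### The arm

A 6-joint arm with a two-finger parallel gripper is mounted at the origin on the work surface. World frame = base frame: x ahead of the robot, y to its left, z up, the work surface at z = 0. Lengths are in mm, angles in rad, forces in N, time in s.
With the tool pointing down it reaches from about 425 to 950 mm from the base axis. Payload 3.5 kg.
Tool frame: the origin (TCP) lies on the centre line of the jaws, within the pads' length; the fingertips stand 17 mm ahead of it and the grasp point (between the pads) lies 2 mm behind it; z points along the fingers, y is the direction in which the jaws open and shut (so a half turn about z gives the same grasp; the last joint's range is limited). The gripper opens to 85 mm and grips with 20 to 120 N. Pads are 22 mm wide; open, the fingers measure 114 mm over their backs; the gripper's body (76 mm by 85 mm) begins 54 mm behind the grasp point. The pads swing forward as they close: fully open they stand 13 mm farther back than shut.
Start: joints at [-1.391, 0.286, 1.577, -0, 1.279, -0.15], TCP at [218.624, -638.6, 248.325] pointing down, gripper open.
Joint ranges: [-2.77, 2.77], [-0.9, 2.22], [0.21, 2.48], [-1.53, 4.67], [0.24, 2.81], [-2.84, 2.84]. Speed limits (rad/s): [2.79, 2.79, 3.14, 3.14, 3.14, 3.14].

### API

Orientations are given as a rotation vector (axis times angle).
In Python, from station import sensors, imaging, order gives the robot as it stands.
- The arm moves only by the tool apply_moves, never from a script. Its arguments are lists of equal length, an entry for each row: "hand": the closure, from 0 (fully open) to 1 (shut); "offset": the shift along the tool's x, y, z in m, a list of three; "twist": the turn, a rotation vector about the tool's x, y, z in rad, a list of three. In form: {"hand": [hand, ...], "offset": [[tx, ty, tz], ...], "twist": [[rx, ry, rz], ...]}. A call has 1 to 12 rows; each row shifts and turns the pose as measured when the row begins, along the tool's axes as they then stand; what a row does not reach is not made up. A row lasts 1/8 s, in which the tool goes at most 62.5 mm and 10.7 degrees, less where a joint would pass 70% of its speed; a pose out of reach is approached as far as the arm can. A call is refused whole if a number of a shift passes 0.0625 or a number of a turn 0.188, either way. A call with a gripper value outside its range is refused whole. The fingers move at their own pace and stop on an object; "grip_force" is the grip in N (left out, the last holds). Time passes only in rows, so rows that do not move let the fingers close. It gives the time, the measured TCP pose, the force and the opening at its end, in the units of the state.
- sensors.get_state(): the state, without advancing time (a new reading comes with each control period).
- imaging.grab_frame(name): name is "side" or "top"; returns the picture (384x512x3 uint8, blue, green, red); there is no depth.
- imaging.get_calibration(name): a dict with "K" (3x3 intrinsics, pixels), "world_to_cam" (4x4, takes a point from world to camera coordinates). Camera axes: x right, y down, z forward; pixel columns grow to the right and rows downward; lengths in mm; the calibration is good to about 2 mm. A picture is of the moment at which its call begins. get_calibration takes no time and is no camera call.
- order.hand_in(): hands the job in, once; it reports no verdict.
The state is a dict: "clock": time; "joint_positions": joint angles; "joint_velocities": joint speeds; "joint_torque": joint torques, N m; "ee_pos": TCP position; "tcp_rot": TCP orientation; "wrist_force": force on the tool from outside, world axes, zero at the start; "moment": the same for the moment, N m; "opening": finger opening in mm.
Only numpy, scipy, OpenCV 4.12 (cv2) and the standard library are available. Lean on these libraries where they do the work, as an engineer would, in place of code of your own. Each camera call takes 0.05 s, during which the arm holds its last target. There are 200 camera calls.

## Working session

There is one attempt and no reset: what is moved stays moved. The work goes in short steps, Python scripts to look and compute and a tool call to move; the robot and the scene stay as the last step left them, time stands still between calls to the robot, and variables do not carry over. Pictures are saved under pics/ and viewed, about 8 in all and at most 12, crops included, and the job is handed in when it is done.

Besides the shell and the picture viewer there is one more tool, called after "Emit:" by a JSON object that holds its "name" and its "arguments". apply_moves: Moves the arm, as the interface text tells. Its arguments: {"type":"object","properties":{"hand":{"type":"array"},"offset":{"type":"array"},"twist":{"type":"array"},"grip_force":{"type":"number"}},"required":["hand","offset","twist"]}

```bash
mkdir -p pics; ls; python3 - <<'E'
from station import sensors, imaging
import cv2, numpy as np
for n in("top","side"):
    im=imaging.grab_frame(n); cv2.imwrite(f"pics/{n}0.png",im)
    c=imaging.get_calibration(n); print(n,np.array(c["K"]).round(1).tolist(),np.array(c["world_to_cam"]).round(3).tolist())
s=sensors.get_state(); print(s)
E
```

```text
pics
top [[351.3, 0.0, 260.5], [0.0, 351.3, 193.6], [0.0, 0.0, 1.0]] [[-0.028, -1.0, -0.002, 146.846], [-0.988, 0.028, -0.149, 497.972], [0.149, -0.003, -0.989, 1033.723], [0.0, 0.0, 0.0, 1.0]]
side [[400.6, 0.0, 261.7], [0.0, 400.6, 193.5], [0.0, 0.0, 1.0]] [[-0.971, -0.237, -0.015, 507.075], [-0.141, 0.628, -0.765, 39.671], [0.191, -0.741, -0.644, 1197.089], [0.0, 0.0, 0.0, 1.0]]
{'clock': 0.1, 'joint_positions': array([-1.39100996e+00,  2.87098480e-01,  1.57808415e+00,  2.99547417e-05,
        1.27859852e+00, -1.50011616e-01]), 'joint_velocities': array([-0.00016617, -0.00138754, -0.00331664, -0.00045166, -0.00131434,
        0.00067592]), 'joint_torque': array([ 8.06549124e-04, -4.07299411e+01, -2.93698382e+01, -1.56834440e-04,
        3.40408405e-03,  4.90888056e-06]), 'ee_pos': array([ 218.52243836, -638.03824811,  247.04219433]), 'tcp_rot': array([-3.09682000e+00, -5.15328215e-01,  6.13336849e-06]), 'wrist_force': array([-0.26866936,  0.16471515, -0.02083035]), 'moment': array([ 0.02298515,  0.00238592, -0.00304642]), 'opening': 85.19841851666038}
```

View pics/top0.png

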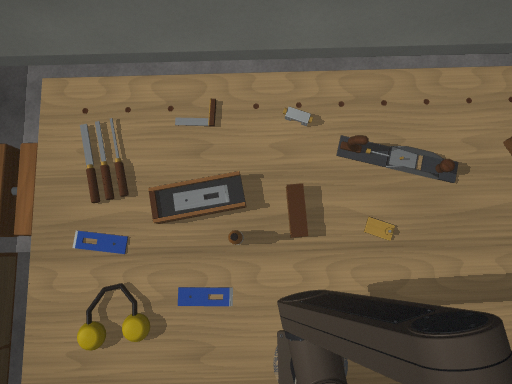

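View pics/side0.png

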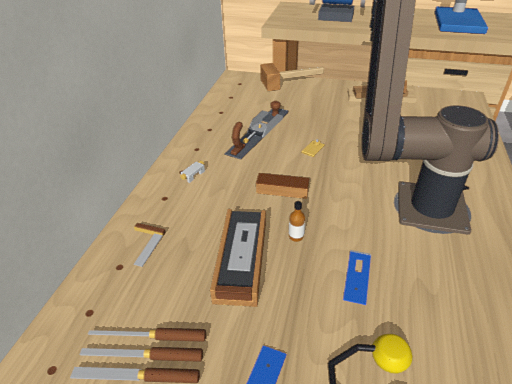

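The top view shows the bright iron in the cradle at (201,198), sharp end probably to the right, since the stop is at the left (150). The strop is at (297,210), and the plane at (400,158) has its handle at (357,143) and knob at (447,166), so its toe points right. Things that could be taken for the iron: blue blades at (100,242) and (204,297), the try square's blade at (193,121), and the plane's bed at (405,158). I choose (201,198) because it is bright steel, slotted and lying in the cradle.

```bash
cat > h.py <<'E'
import cv2, numpy as np
from station import sensors, imaging
def cal(n):
    c=imaging.get_calibration(n); return np.array(c["K"]),np.array(c["world_to_cam"])
def ray(n,uv,z):
    K,T=cal(n); d=T[:3,:3].T@np.linalg.solve(K,[uv[0],uv[1],1]); o=-T[:3,:3].T@T[:3,3]
    return (o+d*(z-o[2])/d[2])[:3]
def proj(n,p):
    K,T=cal(n); q=K@(T[:3,:3]@np.array(p,float)+T[:3,3]); return q[:2]/q[2]
def rect(n,mask,z):
    "largest blob -> world rectangle centre, sizes, long-axis angle (deg)"
    cs,_=cv2.findContours(mask.astype(np.uint8),cv2.RETR_EXTERNAL,cv2.CHAIN_APPROX_NONE)
    c=max(cs,key=cv2.contourArea).reshape(-1,2)
    w=np.array([ray(n,p,z)[:2] for p in c],np.float32)
    r=cv2.minAreaRect(w); b=cv2.boxPoints(r); e=[b[1]-b[0],b[2]-b[1]]
    l=max(e,key=np.linalg.norm)
    return np.round(r[0],1),np.round(sorted(r[1]),1),round(float(np.degrees(np.arctan2(l[1],l[0]))),2)
E
python3 - <<'E'
from h import *
im=cv2.imread("pics/top0.png"); sd=cv2.imread("pics/side0.png")
a=cv2.resize(im[165:225,145:312],None,fx=4,fy=4,interpolation=cv2.INTER_CUBIC)
b=cv2.resize(im[130:185,330:465],None,fx=4.9,fy=4.9,interpolation=cv2.INTER_CUBIC)
W=668; b=cv2.resize(b,(W,int(55*W/135)))
cv2.imwrite("pics/crop1.png",np.vstack([a,b])) 
s1=cv2.resize(sd[200:310,205:275],None,fx=5,fy=5,interpolation=cv2.INTER_CUBIC)
s2=cv2.resize(sd[90:165,220:295],None,fx=5.5,fy=5.5,interpolation=cv2.INTER_CUBIC)
h=550;s2=cv2.resize(s2,(413,413)); s2=np.vstack([s2,np.zeros((h-413,413,3),np.uint8)])
cv2.imwrite("pics/crop2.png",np.hstack([s1[:h],s2]))
hsv=cv2.cvtColor(im,cv2.COLOR_BGR2HSV)
for (u,v) in [(180,200),(220,196),(190,180),(170,213),(297,210),(240,200),(405,158),(430,163),(297,190)]: print((u,v),im[v,u],hsv[v,u])
for u,v in [(201,198)]: print(ray("top",(u,v),48))
E
```

```text
(180, 200) [117 116 114] [100   7 117]
(220, 196) [121 121 119] [ 90   4 121]
(190, 180) [ 54  86 121] [ 14 141 121]
(170, 213) [47 49 50] [20 15 50]
(297, 210) [35 51 76] [ 12 138  76]
(240, 200) [47 49 51] [15 20 51]
(405, 158) [84 85 83] [75  6 85]
(430, 163) [58 56 55] [110  13  58]
(297, 190) [34 49 74] [ 11 138  74]
[491.87076344 312.58639928  48.        ]
```

View pics/crop1.png

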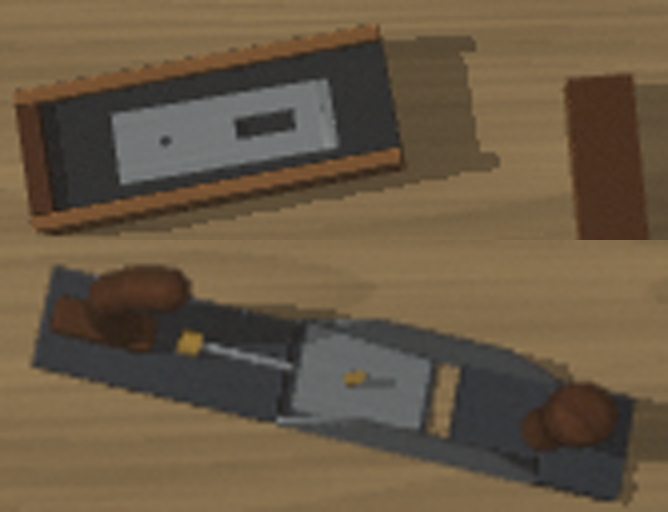

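View pics/crop2.png

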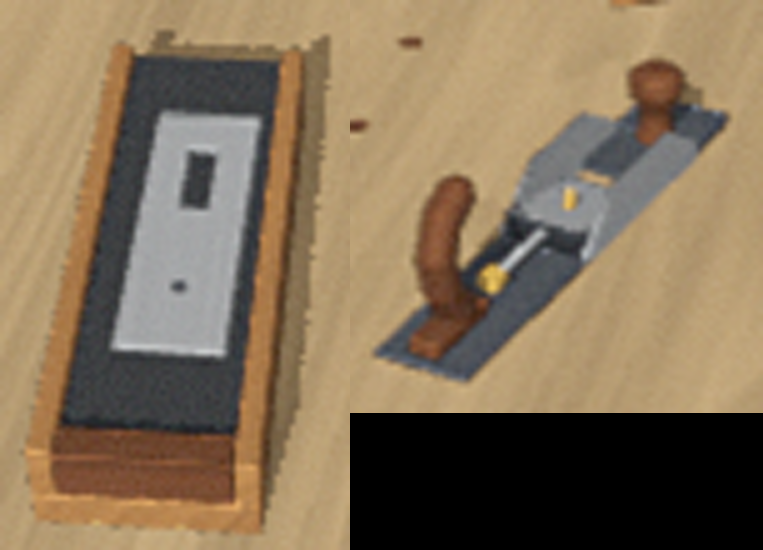

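The iron's sharp end (bevel line) is to the right, at crop x≈330, with the slot near it. Blue blades are ruled out. The plane's screw is at crop (355,378) and its mouth is to the right of the bed. Next I measure these.

```bash
python3 - <<'E'
from h import *
im=cv2.imread("pics/top0.png"); hsv=cv2.cvtColor(im,cv2.COLOR_BGR2HSV)
def roi(m,u0,u1,v0,v1):
    o=np.zeros_like(m); o[v0:v1,u0:u1]=m[v0:v1,u0:u1]; return o
H,S,V=cv2.split(hsv)
br=roi((S<40)&(V>88),160,240,175,215)
print("iron",rect("top",br,49.8))
st=roi((S>100)&(V<95),280,315,178,245); print("strop",rect("top",st,45))
A=lambda x,y:(145+(x+.5)/4-.5,165+(y+.5)/4-.5)
B=lambda x,y:(330+(x+.5)/4.948-.5,130+(y-240+.5)/4.948-.5)
P=lambda n,uv,z:print(n,ray("top",uv,z).round(1))
L=[ray("top",A(*p),54)[:2] for p in [(15,95),(378,27),(402,157),(32,222)]]
print("rails",np.round(L,1).tolist(),[np.linalg.norm(L[i]-L[(i+1)%4]).round(1) for i in range(4)])
d=(L[1]+L[2]-L[0]-L[3]); print("lap ang",np.degrees(np.arctan2(d[1],d[0])),"open end",(L[1]+L[2])/2)
Q=[ray("top",B(*p),z)[:2] for p,z in [((55,268),6),((635,402),6),((618,500),6),((33,367),6)]]
print("sole",np.round(Q,1).tolist(),[np.linalg.norm(Q[i]-Q[(i+1)%4]).round(1) for i in range(4)],"ctr",np.mean(Q,0))
d=(Q[1]+Q[2]-Q[0]-Q[3]); print("plane ang",np.degrees(np.arctan2(d[1],d[0])))
c=np.mean(Q,0);u=d/np.linalg.norm(d);n=np.array([-u[1],u[0]])
for nm,p in {"toe":c+190*u,"heel":c-190*u}.items(): print(nm,p)
for nm,p,z in [("screwfoot",(348,382),26),("screwtop",(393,384),38),("nut",(190,343),20),("knob",(580,413),60)]:
    w=ray("top",B(*p),z)[:2]-c; print(nm,(w@u).round(1),(w@n).round(1))
E
```

```text
iron (array([493.6, 313.2]), array([ 53.3, 164.2]), -81.98)
strop (array([443.9,  24.3]), array([101.1, 167.2]), -2.9)
rails [[524.7, 469.9], [569.3, 195.8], [469.6, 179.7], [428.7, 455.4]] [np.float64(277.7), np.float64(101.0), np.float64(278.7), np.float64(97.1)]
lap ang -81.16685158845515 open end [519.42212403 187.77814173]
sole [[689.2, -130.6], [589.4, -497.6], [525.9, -479.6], [623.5, -112.4]] [np.float64(380.3), np.float64(66.0), np.float64(380.0), np.float64(68.2)] ctr [ 607.01636801 -305.05539083]
plane ang -105.04497470426797
toe [ 557.69670472 -488.54264055]
heel [ 656.3360313 -121.5681411]
screwfoot 2.2 -3.6
screwtop 25.7 -2.5
nut -98.3 0.2
knob 131.8 -1.6
```

```bash
cat >> h.py <<'E'
from scipy.spatial.transform import Rotation as R
def rel(p=None,yaw=None,pitch=0.):
    """tool-frame shift (mm) and turn from now to p with tool y at heading yaw (deg), tool z down;
    pitch>0 tips tool x up (iron's sharp end, along -tool x, down)"""
    s=sensors.get_state(); R0=R.from_rotvec(s["tcp_rot"])
    if p is not None: print("shift tool mm",(R0.inv().apply(np.array(p,float)-s["ee_pos"])).round(1))
    if yaw is not None:
        a=np.radians(yaw); y=np.array([np.cos(a),np.sin(a),0]); z=np.array([0,0,-1.]); x=np.cross(y,z)
        Rt=R.from_matrix(np.c_[x,y,z])*R.from_rotvec([0,np.radians(pitch),0])
        print("turn",(R0.inv()*Rt).as_rotvec().round(4))
        if p is not None: print("shift after turn",Rt.inv().apply(np.array(p,float)-s["ee_pos"]).round(1))
    print("t",s["clock"],"pos",s["ee_pos"].round(1),"F",s["wrist_force"].round(1),"op",round(s["opening"],1), "q",s["joint_positions"].round(2))
E
python3 - <<'E'
from h import *
im=cv2.imread("pics/top0.png"); hsv=cv2.cvtColor(im,cv2.COLOR_BGR2HSV); H,S,V=cv2.split(hsv)
st=np.zeros_like(S); m=(S>125)&(V<90)&(im[:,:,2]>50); st[178:245,280:315]=m[178:245,280:315]
print("strop",rect("top",st,45)); cv2.imwrite("pics/m.png",st*255)
ys,xs=np.nonzero(st); print(xs.min(),xs.max(),ys.min(),ys.max())
for v in range(180,245,6): 
    r=np.nonzero(st[v])[0]; print(v,(r.min(),r.max()) if len(r) else None)
rel((218,-400,247),8.8)
rel((478.9,417.7,150),8.5)
E
```

```text
strop (array([448.2,  25.9]), array([ 52., 159.]), 2.48)
286 307 184 237
180 None
186 (np.int64(287), np.int64(302))
192 (np.int64(287), np.int64(303))
198 (np.int64(287), np.int64(303))
204 (np.int64(288), np.int64(304))
210 (np.int64(289), np.int64(305))
216 (np.int64(289), np.int64(305))
222 (np.int64(290), np.int64(306))
228 (np.int64(290), np.int64(306))
234 (np.int64(291), np.int64(307))
240 None
shift tool mm [  76.6 -225.4    0.6]
turn [-0.0015 -0.0018 -1.3946]
shift after turn [235.3  35.9   0. ]
t 0.1 pos [ 218.5 -638.   247. ] F [-0.3  0.2 -0. ] op 85.2 q [-1.39  0.29  1.58  0.    1.28 -0.15]
shift tool mm [ 588.2 -914.3   99.2]
turn [-0.0016 -0.0018 -1.3894]
shift after turn [1005.7  413.6   97. ]
t 0.1 pos [ 218.5 -638.   247. ] F [-0.3  0.2 -0. ] op 85.2 q [-1.39  0.29  1.58  0.    1.28 -0.15]
```

Emit:
{"name": "apply_moves", "arguments": {"hand": [0.76,0.76,0.76,0.76,0.76,0.76,0.76,0.76], "offset": [[0,0,0],[0,0,0],[0,0,0],[0,0,0],[0,0,0],[0,0,0],[0,0,0],[0,0,0]], "twist": [[0,0,-0.174],[0,0,-0.174],[0,0,-0.174],[0,0,-0.174],[0,0,-0.174],[0,0,-0.174],[0,0,-0.174],[0,0,-0.174]]}}

```text
clock: 1.1
ee_pos: [218.0, -635.0, 240.1]
tcp_rot: [-1.985, -2.421, -0.014]
wrist_force: [0.3, -0.7, -0.7]
opening: 20.6
```

Emit:
{"name": "apply_moves", "arguments": {"hand": [0.76,0.76,0.76,0.76,0.76,0.76,0.76,0.76,0.76,0.76,0.76,0.76], "offset": [[0.03,0.05,-0.002],[0.03,0.05,-0.002],[0.03,0.05,-0.002],[0.03,0.05,-0.002],[0.03,0.05,-0.002],[0.06,0,-0.001],[0.06,0,-0.001],[0.06,0,-0.001],[0.06,0,-0.001],[0.06,0,-0.001],[0.06,0,-0.001],[0.06,0,-0.001]], "twist": [[0,0,0.02],[0,0,0],[0,0,0],[0,0,0],[0,0,0],[0,0,0],[0,0,0],[0,0,0],[0,0,0],[0,0,0],[0,0,0],[0,0,0]]}}

```text
clock: 2.6
ee_pos: [365.7, -12.3, 260.5]
tcp_rot: [-2.012, -2.384, -0.022]
wrist_force: [0.7, 0.4, -0.9]
opening: 20.5
```

```bash
python3 -c "
from h import *
rel((478.9,417.7,150),8.5)"
```

```text
shift tool mm [401.9 184.2 120.3]
turn [-0.0032 -0.0257  0.0206]
shift after turn [408.5 175.5 110.5]
t 2.6 pos [365.7 -12.3 260.5] F [ 0.7  0.4 -0.9] op 20.5 q [-0.33 -0.47  2.26  0.02  1.37 -0.5 ]
```

Emit:
{"name": "apply_moves", "arguments": {"hand": [0.76,0.76,0.76,0.76,0.76,0.76,0.76,0.76,0.76], "offset": [[0.05,0.023,0],[0.05,0.023,0],[0.05,0.023,0],[0.05,0.023,0],[0.05,0.022,0],[0.05,0.022,0.01],[0.05,0.022,0.02],[0.05,0.022,0.03],[0,0,0]], "twist": [[0,-0.012,0.02],[0,-0.012,0],[0,0,0],[0,0,0],[0,0,0],[0,0,0],[0,0,0],[0,0,0],[0,0,0]]}}

```text
clock: 3.72
ee_pos: [480.8, 426.7, 197.1]
tcp_rot: [2.043, 2.385, -0.007]
wrist_force: [0.2, -1.3, -0.7]
opening: 20.4
```

```bash
python3 -c "
from h import *
rel((478.9,417.7,80),8.5)"
```

```text
shift tool mm [ -8.1  -2.9 117.1]
turn [-0.0025  0.0038  0.0062]
shift after turn [ -8.6  -3.2 117.1]
t 3.725 pos [480.8 426.7 197.1] F [ 0.2 -1.3 -0.7] op 20.4 q [ 0.57  0.26  1.7  -0.    1.18  0.42]
```

Emit:
{"name": "apply_moves", "arguments": {"hand": [0.76,0.76,0.76,0.76,0.76], "offset": [[-0.008,-0.003,0.04],[0,0,0.04],[0,0,0.035],[0,0,0],[0,0,0]], "twist": [[0,0,0],[0,0,0.006],[0,0,0],[0,0,0],[0,0,0]]}}

```text
clock: 4.35
ee_pos: [480.9, 416.6, 84.6]
tcp_rot: [2.048, 2.376, 0.002]
wrist_force: [0.8, -0.2, 0.9]
opening: 20.3
```

```bash
python3 -c "
from h import *
rel((478.9,417.7,66),8.5)
a=[cv2.resize(imaging.grab_frame(n)[s],None,fx=5,fy=5,interpolation=3) for n,s in (('top',np.s_[160:235,140:260]),('side',np.s_[200:310,200:280]))]
a[0]=a[0][:550,:]; h=550
a=[np.vstack([x,np.zeros((h-x.shape[0],x.shape[1],3),np.uint8)])[:, :400] for x in a]
cv2.imwrite('pics/c3.png',np.hstack(a))"
```

```text
shift tool mm [ 1.4 -1.9 18.6]
turn [ 0.0037  0.0025 -0.0004]
shift after turn [ 1.3 -1.8 18.6]
t 4.35 pos [480.9 416.6  84.6] F [ 0.8 -0.2  0.9] op 20.3 q [ 0.56  0.38  1.78 -0.    0.98  0.41]
```

View pics/c3.png

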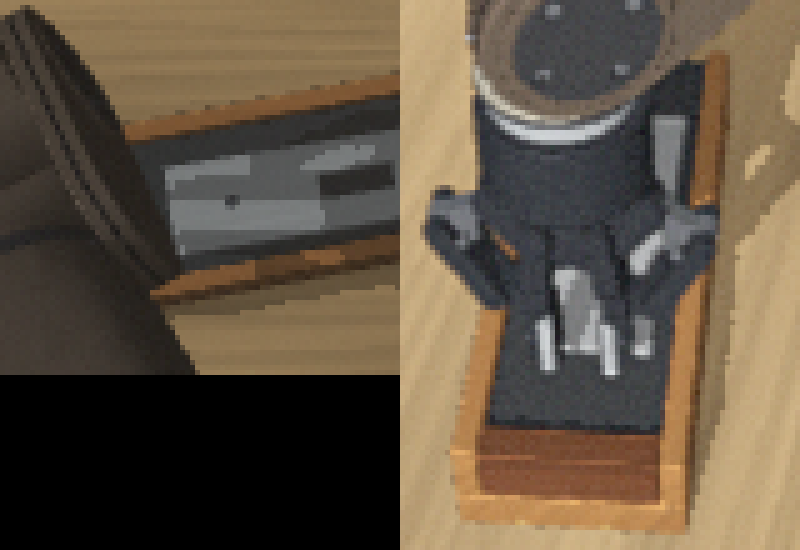

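Top crop: the iron's blunt end is at (168,215) with the gripper behind it. Side crop: both fingertips, at (545,370) and (608,373), stand over the granite just behind the blunt end. I'll feel down for the granite.

Emit:
{"name": "apply_moves", "arguments": {"hand": [0.76,0.76,0.76,0.76,0.76,0.76], "offset": [[0.001,-0.002,0.012],[0,0,0.005],[0,0,0.001],[0,0,0.001],[0,0,0],[0,0,0]], "twist": [[0.003,0.002,0],[0,0,0],[0,0,0],[0,0,0],[0,0,0],[0,0,0]]}}

```text
clock: 5.2
ee_pos: [480.1, 418.6, 67.7]
tcp_rot: [2.049, 2.378, 0.008]
wrist_force: [0.2, 0.9, -0.1]
opening: 20.1
```

Emit:
{"name": "apply_moves", "arguments": {"hand": [0.76,0.76,0.76,0.76,0.76], "offset": [[0,0,0.002],[0,0,0.002],[0,0,0.001],[0,0,0.001],[0,0,0.0]], "twist": [[0,-0.002,0],[0,-0.002,0],[0,0,0],[0,0,0],[0,0,0]]}}

```text
clock: 5.82
ee_pos: [480.4, 418.8, 62.4]
tcp_rot: [2.047, 2.376, 0.005]
wrist_force: [-0.2, 0.2, 0.3]
opening: 19.9
```

Emit:
{"name": "apply_moves", "arguments": {"hand": [0.76,0.76,0.76], "offset": [[0,0,0.001],[0,0,0.001],[0,0,0.0005]], "twist": [[0,-0.002,0],[0,-0.002,0],[0,0,0]]}}

```text
clock: 6.2
ee_pos: [480.5, 418.9, 62.3]
tcp_rot: [2.045, 2.374, -0.002]
wrist_force: [-1.8, -1.2, 3.3]
opening: 20.9
```

Emit:
{"name": "apply_moves", "arguments": {"hand": [0.76,0.76,0.76,0.76,0.76,0.76,0.76,0.76], "offset": [[0,0,-0.002],[-0.005,0,0],[-0.007,0,0],[-0.008,0,0],[-0.008,0,0],[-0.008,0,0],[-0.008,0,0],[0,0,0]], "twist": [[0,0,0],[0,0,0],[0,0,0],[0,0,0],[0,0,0],[0,0,0],[0,0,0],[0,0,0]]}}

```text
clock: 7.2
ee_pos: [487.3, 372.3, 63.3]
tcp_rot: [2.046, 2.373, 0.0]
wrist_force: [-0.2, 0.4, -0.5]
opening: 20.2
```

```bash
python3 -c "
from h import *
rel((478.9,417.7,64),8.5)"
```

```text
shift tool mm [46.1 -1.6 -1. ]
turn [ 0.0052  0.0059 -0.0007]
shift after turn [46.1 -1.6 -0.7]
t 7.2 pos [487.3 372.3  63.3] F [-0.2  0.4 -0.5] op 20.2 q [ 0.49  0.36  1.85 -0.01  0.93  0.35]
```

Emit:
{"name": "apply_moves", "arguments": {"hand": [0.76,0.76,0.76,0.76,0.76,0.76,0.76,0.76], "offset": [[-0.008,0,0],[-0.008,0,0],[-0.008,0,0],[-0.008,0,0],[-0.008,0,0],[-0.008,0,0],[-0.006,0,0],[0,0,0]], "twist": [[0.003,0.003,0],[0,0,0],[0,0,0],[0,0,0],[0,0,0],[0,0,0],[0,0,0],[0,0,0]]}}

```text
clock: 8.2
ee_pos: [495.7, 314.9, 63.4]
tcp_rot: [2.05, 2.377, -0.001]
wrist_force: [-0.5, 0.4, 0.2]
opening: 20.5
```

```bash
python3 -c "
from h import *
rel((478.9,417.7,64),8.5)
n='side'; im=imaging.grab_frame(n); cv2.imwrite('pics/c4.png',np.hstack([cv2.resize(im[180:300,200:290],None,fx=4,fy=4,interpolation=3),cv2.resize(imaging.grab_frame('top')[150:240,180:270],None,fx=4,fy=4,interpolation=3)[:480]]) if 0 else np.vstack([cv2.resize(im[195:270,180:300],None,fx=4,fy=4,interpolation=3),cv2.resize(imaging.grab_frame('top')[160:225,160:280],None,fx=4,fy=4,interpolation=3)]))"
```

```text
shift tool mm [104.1  -1.5  -0.9]
turn [ 0.0017  0.0028 -0.0009]
shift after turn [104.1  -1.4  -0.6]
t 8.2 pos [495.7 314.9  63.4] F [-0.5  0.4  0.2] op 20.5 q [ 0.39  0.32  1.91 -0.    0.91  0.25]
```

View pics/c4.png

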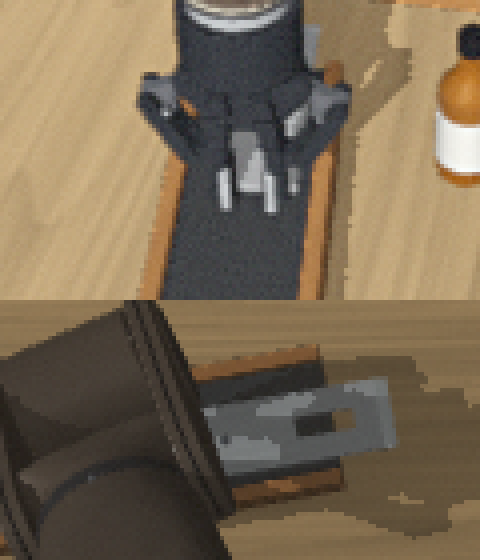

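Top crop: the cutting edge is at about (392,412) and the lip at about (331,422), so the overhang is about 45 mm and the iron is straight. I'll push about 10 mm more.

Emit:
{"name": "apply_moves", "arguments": {"hand": [0.76,0.76,0.76,0.76,0.76,0.76], "offset": [[-0.006,0,0],[-0.005,0,0],[0,0,0],[0.02,0,0],[0.01,0,-0.03],[0,0,-0.06]], "twist": [[0,0,0],[0,0,0],[0,0,0],[0,0,0],[0,0,0],[0,0,0]]}}

```text
clock: 9.05
ee_pos: [488.5, 334.9, 148.7]
tcp_rot: [-2.049, -2.378, 0.021]
wrist_force: [0.6, 0.4, 0.2]
opening: 20.2
```

Emit:
{"name": "apply_moves", "arguments": {"hand": [0.5,0.2,0,0,0], "offset": [[0.04,0,-0.04],[0.06,0,0],[0.06,0,0],[0.06,0,0],[0,0,0]], "twist": [[0,0,0],[0,0,0],[0,0,0],[0,0,0],[0,0,0]]}}

```text
clock: 9.68
ee_pos: [455.8, 566.1, 197.4]
tcp_rot: [2.047, 2.379, 0.002]
wrist_force: [-0.5, -0.4, -0.5]
opening: 85.4
```

```bash
python3 - <<'E'
from h import *
rel((0,0,0),8.5)
im=imaging.grab_frame('top'); cv2.imwrite('pics/top5.png',im)
H,S,V=cv2.split(cv2.cvtColor(im,cv2.COLOR_BGR2HSV)); o=np.zeros_like(S); m=(S<45)&(V>85); o[172:215,185:275]=m[172:215,185:275]
print(rect('top',o,49.8)); ys,xs=np.nonzero(o); print(xs.min(),xs.max(),ys.min(),ys.max())
cv2.imwrite('pics/c5.png',cv2.resize(im[150:240,140:280],None,fx=5,fy=5,interpolation=3))
E
```

```text
shift tool mm [-491.5 -535.8  196.4]
turn [0.0031 0.0012 0.0015]
shift after turn [-492.5 -534.5  197.4]
t 9.675 pos [455.8 566.1 197.4] F [-0.5 -0.4 -0.5] op 85.4 q [ 0.75  0.44  1.48 -0.    1.23  0.61]
(array([508.5, 211.4]), array([ 54.5, 163.3]), -81.43)
207 262 179 204
```

View pics/c5.png

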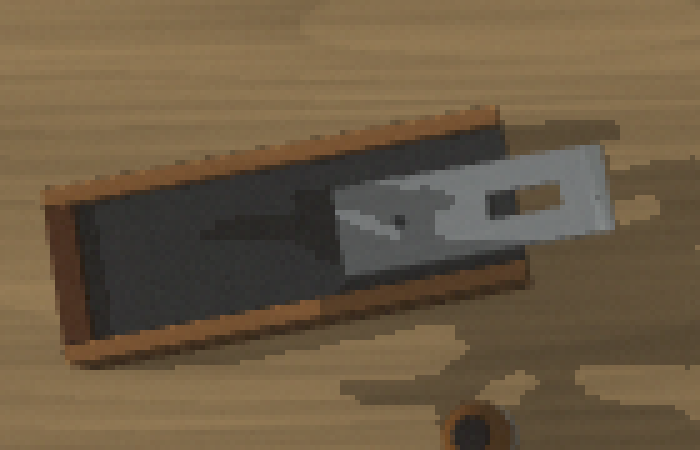

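The iron now lies straight at (508.5, 211.4), its edge about 57 mm past the lip, clear of the rails (crop edge (605,190), lip ≈(515,210)). I'll move over the overhang.

```bash
python3 -c "
from h import *
rel((515.4,165.9,150),8.57)"
```

```text
shift tool mm [-402.8   -0.8   48.4]
turn [ 0.0031  0.0021 -0.001 ]
shift after turn [-402.9   -1.1   47.6]
t 9.725 pos [456.4 564.5 197.6] F [ 0.4 -0.5 -0.8] op 85.3 q [ 0.75  0.43  1.48 -0.    1.23  0.61]
```

Emit:
{"name": "apply_moves", "arguments": {"hand": [0,0,0,0,0,0,0,0,0,0], "offset": [[-0.05,0,0.003],[-0.05,0,0.003],[-0.05,0,0.003],[-0.05,0,0.003],[-0.05,0,0.003],[-0.05,0,0.005],[-0.05,0,0.01],[-0.05,0,0.01],[0,0,0],[0,0,0]], "twist": [[0.003,0.002,0],[0,0,0],[0,0,0],[0,0,0],[0,0,0],[0,0,0],[0,0,0],[0,0,0],[0,0,0],[0,0,0]]}}

```text
clock: 10.98
ee_pos: [514.5, 151.4, 158.1]
tcp_rot: [2.056, 2.369, -0.002]
wrist_force: [-0.3, 0.2, -0.0]
opening: 84.8
```

```bash
python3 -c "
from h import *
rel((515.4,165.9,45.4),8.57)"
```

```text
shift tool mm [ 14.7   2.7 112.7]
turn [ 0.0026  0.0048 -0.0083]
shift after turn [ 14.2   3.1 112.7]
t 10.975 pos [514.5 151.4 158.1] F [-0.3  0.2 -0. ] op 84.8 q [ 0.1   0.07  1.99 -0.01  1.07 -0.04]
```

Go down to about 20 mm above, then check and finish.

Emit:
{"name": "apply_moves", "arguments": {"hand": [0,0,0,0,0], "offset": [[0.012,0.003,0.02],[0,0,0.03],[0,0,0.02],[0,0,0],[0,0,0]], "twist": [[0,0.004,-0.008],[0,0,0],[0,0,0],[0,0,0],[0,0,0]]}}

```text
clock: 11.6
ee_pos: [516.8, 169.2, 89.8]
tcp_rot: [2.038, 2.383, 0.01]
wrist_force: [0.6, 0.2, 0.2]
opening: 85.5
```

```bash
python3 -c "
from h import *
rel((515.4,165.9,45.4),8.57)"
```

```text
shift tool mm [-3.  -2.3 44.4]
turn [0.0086 0.0006 0.0064]
shift after turn [-3.  -1.9 44.4]
t 11.6 pos [516.8 169.2  89.8] F [0.6 0.2 0.2] op 85.5 q [ 0.13  0.19  2.01 -0.    0.93 -0.03]
```

Emit:
{"name": "apply_moves", "arguments": {"hand": [0,0,0,0,0,0], "offset": [[-0.003,-0.002,0.012],[0,0,0.015],[0,0,0.01],[0,0,0.004],[0,0,0],[0,0,0]], "twist": [[0.008,0,0.006],[0,0,0],[0,0,0],[0,0,0],[0,0,0],[0,0,0]]}}

```text
clock: 12.35
ee_pos: [516.4, 166.0, 47.8]
tcp_rot: [2.048, 2.379, 0.003]
wrist_force: [-0.8, 0.4, 0.5]
opening: 85.1
```

```bash
python3 -c "
from h import *
rel((515.4,165.9,45.4),8.57)"
```

```text
shift tool mm [ 0.  -1.1  2.4]
turn [0.003  0.0007 0.0001]
shift after turn [ 0.  -1.1  2.4]
t 12.35 pos [516.4 166.   47.8] F [-0.8  0.4  0.5] op 85.1 q [ 0.12  0.25  2.03 -0.    0.86 -0.02]
```

Emit:
{"name": "apply_moves", "arguments": {"hand": [0,0.2,0.3,0.5,0.5,0.6,0.6,0.6], "offset": [[0,-0.001,0.002],[0,0,0],[0,0,0],[0,0,0],[0,0,0],[0,0,0],[0,0,0],[0,0,0]], "twist": [[0.003,0,0],[0,0,0],[0,0,0],[0,0,0],[0,0,0],[0,0,0],[0,0,0],[0,0,0]], "grip_force": 90}}

```text
clock: 13.35
ee_pos: [516.3, 166.0, 47.5]
tcp_rot: [2.047, 2.38, 0.001]
wrist_force: [-0.7, -0.1, 1.6]
opening: 51.7
```

Emit:
{"name": "apply_moves", "arguments": {"hand": [0.6,0.6,0.6,0.6,0.6,0.6], "offset": [[0,0,-0.004],[0,0,-0.006],[0,0,-0.01],[0,0,-0.015],[0,0,-0.015],[0,0,0]], "twist": [[0,0,0],[0,0,0],[0,0,0],[0,0,0],[0,0,0],[0,0,0]]}}

```text
clock: 14.1
ee_pos: [515.4, 165.8, 100.0]
tcp_rot: [2.047, 2.381, -0.001]
wrist_force: [-0.5, 0.1, -2.9]
opening: 50.9
```

```bash
python3 - <<'E'
from h import *
rel((515.4,165.9,100),8.57)
a=imaging.grab_frame('side')[180:300,190:320]; b=imaging.grab_frame('top')[150:230,170:300]
cv2.imwrite('pics/c6.png',np.vstack([cv2.resize(a,None,fx=3.1,fy=3.1,interpolation=3)[:,:400],cv2.resize(b,None,fx=3.1,fy=3.1,interpolation=3)[:225,:400]]))
E
```

```text
shift tool mm [ 0.1 -0.  -0. ]
turn [0.0005 0.0014 0.0008]
shift after turn [ 0.1 -0.  -0. ]
t 14.1 pos [515.4 165.8 100. ] F [-0.5  0.1 -2.9] op 50.9 q [ 0.12  0.17  2.01 -0.    0.96 -0.02]
```

View pics/c6.png

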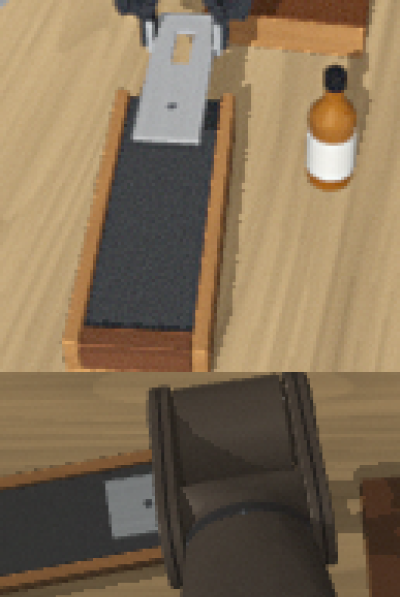

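Held: side crop shows the iron clear of the granite, blunt end at crop (134,138)-(200,144). I'll check it for sag.

```bash
python3 - <<'E'
from h import *
u=np.array([.149,-.989]);n=np.array([.989,.149])
for z in (104,98,92):
    for s in (1,-1):
        p=np.array([515.4,165.8])-128.5*u+27*s*n; q=proj('side',(*p,z)); print(z,s,((q-[190,180])*3.1).round(1))
# strop axis
a=np.radians(2.48-90); us=np.array([np.cos(a),np.sin(a)])
g=np.array([448.2,25.9])+46*us; print("grip target",g)
rel((*g,100),2.5)
E
```

```text
104 1 [132.6 131.4]
104 -1 [198.6 134.8]
98 1 [133.1 136.7]
98 -1 [198.8 140.1]
92 1 [133.5 141.9]
92 -1 [199.  145.4]
grip target [450.19044995 -20.05691579]
shift tool mm [-174.1  -91.2   -1.3]
turn [-0.0027  0.0015  0.1068]
shift after turn [-182.8  -72.1   -1.8]
t 14.2 pos [514.2 165.7  98.2] F [ 0.1 -0.6 -2.6] op 51.3 q [ 0.12  0.17  2.01 -0.    0.96 -0.03]
```

Emit:
{"name": "apply_moves", "arguments": {"hand": [0.6,0.6,0.6,0.6,0.6,0.6,0.6,0.6,0.6,0.6], "offset": [[-0.01,-0.004,0],[-0.02,-0.008,0],[-0.027,-0.01,0],[-0.027,-0.01,0],[-0.027,-0.01,0],[-0.027,-0.01,0],[-0.025,-0.01,0],[-0.015,-0.008,0],[0,0,0],[0,0,0]], "twist": [[0,0,0.02],[0,0,0.03],[0,0,0.03],[0,0,0.026],[0,0,0],[0,0,0],[0,0,0],[0,0,0],[0,0,0],[0,0,0]]}}

```text
clock: 15.45
ee_pos: [448.7, -25.6, 93.2]
tcp_rot: [-2.178, -2.252, 0.018]
wrist_force: [0.2, -0.0, -3.3]
opening: 51.1
```

```bash
python3 - <<'E'
from h import *
rel((450.2,-20,46),2.5)
E
```

```text
shift tool mm [ 5.7  2.4 47.2]
turn [-0.014   0.0017 -0.0104]
shift after turn [ 5.6  1.8 47.2]
t 15.45 pos [448.7 -25.6  93.2] F [ 0.2 -0.  -3.3] op 51.1 q [-0.28 -0.01  2.22 -0.01  0.94 -0.31]
```

Emit:
{"name": "apply_moves", "arguments": {"hand": [0.6,0.6,0.6,0.6,0.6,0.6,0.6], "offset": [[0.005,0.002,0.008],[0,0,0.012],[0,0,0.01],[0,0,0.006],[0,0,0.002],[0,0,0],[0,0,0]], "twist": [[-0.014,0,-0.01],[0,0,0],[0,0,0],[0,0,0],[0,0,0],[0,0,0],[0,0,0]]}}

```text
clock: 16.32
ee_pos: [450.5, -18.6, 51.6]
tcp_rot: [2.169, 2.273, -0.002]
wrist_force: [-0.1, 0.3, -2.0]
opening: 51.3
```

```bash
python3 - <<'E'
from h import *
rel((450.2,-20,48),2.5)
print(sensors.get_state()['moment'])
E
```

```text
shift tool mm [-1.4 -0.3  3.6]
turn [-0.0007  0.0008  0.003 ]
shift after turn [-1.4 -0.3  3.6]
t 16.325 pos [450.5 -18.6  51.6] F [-0.1  0.3 -2. ] op 51.3 q [-0.27  0.06  2.24 -0.    0.84 -0.31]
[-0.15318251  0.00288808 -0.00155335]
```

Emit:
{"name": "apply_moves", "arguments": {"hand": [0.6,0.6,0.6,0.6,0.6,0.6], "offset": [[-0.001,0,0.001],[0,0,0.001],[0,0,0.001],[0,0,0.001],[0,0,0.0],[0,0,0]], "twist": [[0,0,0],[0,0,0],[0,0,0],[0,0,0],[0,0,0],[0,0,0]]}}

```text
clock: 17.08
ee_pos: [451.2, -20.0, 48.2]
tcp_rot: [2.168, 2.271, -0.0]
wrist_force: [1.1, -0.2, -2.2]
opening: 51.3
```

```bash
python3 - <<'E'
from h import *
rel((450.2,-20,48),2.5)
print(sensors.get_state()['moment'])
E
```

```text
shift tool mm [ 0.  -1.   0.2]
turn [0.0013 0.0015 0.0028]
shift after turn [ 0.  -1.   0.2]
t 17.075 pos [451.2 -20.   48.2] F [ 1.1 -0.2 -2.2] op 51.3 q [-0.27  0.07  2.24 -0.    0.83 -0.31]
[-0.07207217 -0.03432645 -0.00622832]
```

Emit:
{"name": "apply_moves", "arguments": {"hand": [0.6,0.6,0.6,0.6], "offset": [[0,0,0.001],[0,0,0.001],[0,0,0],[0,0,0]], "twist": [[0,0,0],[0,0,0],[0,0,0],[0,0,0]]}}

```text
clock: 17.58
ee_pos: [451.4, -20.0, 47.5]
tcp_rot: [2.168, 2.273, -0.001]
wrist_force: [-1.2, -0.2, -0.5]
opening: 50.9
```

```bash
python3 - <<'E'
from h import *
rel((450.2,-20,48),2.5)
print(sensors.get_state()['moment'])
E
```

```text
shift tool mm [ 0.1 -1.2 -0.5]
turn [-0.0001  0.0013  0.0035]
shift after turn [ 0.1 -1.2 -0.5]
t 17.575 pos [451.4 -20.   47.5] F [-1.2 -0.2 -0.5] op 50.9 q [-0.27  0.07  2.24 -0.    0.83 -0.31]
[-0.09119737  0.18969888  0.01992789]
```

Emit:
{"name": "apply_moves", "arguments": {"hand": [0.35,0.2,0,0,0,0,0], "offset": [[0,0,0.0005],[0,0,0],[0,0,0],[0,0,0],[0,0,0],[0,0,0],[0,0,0]], "twist": [[0,0,0],[0,0,0],[0,0,0],[0,0,0],[0,0,0],[0,0,0],[0,0,0]]}}

```text
clock: 18.45
ee_pos: [452.7, -20.2, 47.4]
tcp_rot: [2.167, 2.269, 0.002]
wrist_force: [-0.2, 0.4, -0.5]
opening: 85.2
```

Emit:
{"name": "apply_moves", "arguments": {"hand": [0,0,0,0,0,0,0,0,0], "offset": [[0,0,-0.02],[0,0,-0.04],[0,0,-0.04],[-0.04,0,-0.02],[-0.06,0,-0.01],[-0.06,0,0],[-0.06,0,0],[-0.05,0,0],[0,0,0]], "twist": [[0,0,0],[0,0,0],[0,0,0],[0,0,0],[0,0,0],[0,0,0],[0,0,0],[0,0,0],[0,0,0]]}}

```text
clock: 19.58
ee_pos: [465.2, -297.9, 183.0]
tcp_rot: [2.161, 2.27, 0.001]
wrist_force: [-0.9, 1.2, 0.3]
opening: 85.4
```

```bash
python3 - <<'E'
from h import *
rel()
im=imaging.grab_frame('top'); cv2.imwrite('pics/top7.png',im)
H,S,V=cv2.split(cv2.cvtColor(im,cv2.COLOR_BGR2HSV)); o=np.zeros_like(S); m=(S<45)&(V>75); o[180:240,250:345]=m[180:240,250:345]
print(rect('top',o,49.8)); ys,xs=np.nonzero(o); print(xs.min(),xs.max(),ys.min(),ys.max())
cv2.imwrite('pics/c7.png',cv2.resize(im[150:260,230:400],None,fx=4,fy=4,interpolation=3))
E
```

```text
t 19.575 pos [ 465.2 -297.9  183. ] F [-0.9  1.2  0.3] op 85.4 q [-0.75  0.08  1.94  0.    1.12 -0.8 ]
(array([448.2,  27.2]), array([ 54.2, 163.2]), -88.0)
269 324 200 220
```

View pics/c7.png

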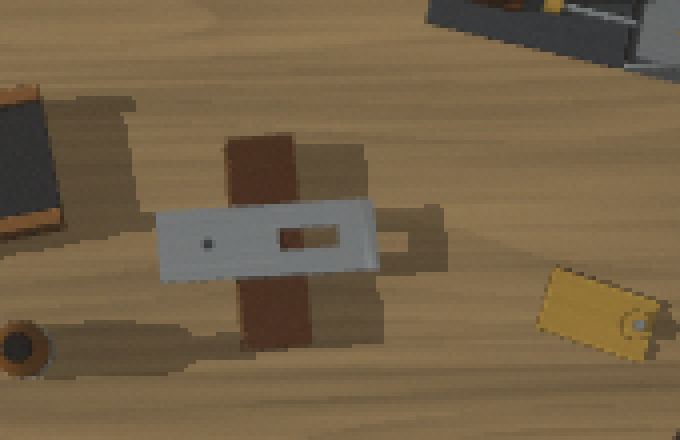

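The iron lies square and centred on the strop, measured at (448.2, 27.2), heading -88°. Crop shows it from (157,247) to (377,235), both ends out. Next I refine the plane from the first pictures.

```bash
python3 - <<'E'
from h import *
t=cv2.imread("pics/top0.png"); s=cv2.imread("pics/side0.png")
u=np.array([-.2595,-.9657]); n=np.array([.9657,-.2595]); c=np.array([607.0,-305.1])
def blobs(im,win,f):
    u0,u1,v0,v1=win; hsv=cv2.cvtColor(im,cv2.COLOR_BGR2HSV); m=np.zeros(im.shape[:2],np.uint8); m[v0:v1,u0:u1]=f(hsv)[v0:v1,u0:u1]
    k,_,st,ce=cv2.connectedComponentsWithStats(m,connectivity=8); return [(st[i][4],st[i][:4].tolist(),ce[i].round(2)) for i in range(1,k) if st[i][4]>2],m
br=lambda h:((h[...,0]>16)&(h[...,0]<32)&(h[...,1]>120)&(h[...,2]>85))
for nm,im,w in (("top",t,(360,418,145,172)),("side",s,(245,275,110,150))):
    for b in blobs(im,w,br)[0]: print(nm,b)
def loc(p): w=np.array(p[:2])-c; return (w@u).round(1),(w@n).round(1)
# sole outline from top0: edge scan perpendicular to the sole, dark/gray vs wood
hsv=cv2.cvtColor(t,cv2.COLOR_BGR2HSV)
m=((hsv[...,1]<60)).astype(np.uint8); o=np.zeros_like(m); o[130:185,330:462]=m[130:185,330:462]
k,lab,st,ce=cv2.connectedComponentsWithStats(o,connectivity=8); i=1+np.argmax(st[1:,4]); print(st[i],"sole mask",rect("top",lab==i,6))
pl=((hsv[...,1]<45)&(hsv[...,2]>72)).astype(np.uint8); o=np.zeros_like(m); o[143:172,386:418]=pl[143:172,386:418]
print("bed",rect("top",o,22),loc(rect("top",o,22)[0]))
# expected pixels for the model points at the current estimate
for nm,px,z in (("screwmid",8.4,23),("nut",-98,19),("toe L",190,6),("heel",-190,6)):
    p=c+px*u; print(nm,proj("top",(*p,z)).round(2),proj("side",(*p,z)).round(2))
E
```

```text
top (np.int32(19), [366, 148, 5, 5], array([367.95, 150.37]))
top (np.int32(7), [400, 157, 4, 2], array([401.29, 157.43]))
side (np.int32(6), [259, 125, 2, 3], array([259.5, 126. ]))
side (np.int32(14), [245, 138, 4, 5], array([246., 140.]))
[ 337  135  121   48 2190] sole mask (array([ 613.3, -306.2]), array([ 84.2, 381.8]), 74.67)
bed (array([ 596.6, -312.7]), array([69.9, 85. ]), 70.88) (np.float64(10.0), np.float64(-8.1))
screwmid [401.73 157.9 ] [259.96 125.4 ]
nut [367.99 150.6 ] [245.87 139.68]
toe L [456.22 172.2 ] [281.21 108.98]
heel [338.54 145.23] [232.75 155.4 ]
```

The model predicts screw and nut within 0.5 px in both views, so the plane pose is good: centre (608,-305), heading -105.1°. Next I grasp the blunt end.

```bash
python3 - <<'E'
from h import *
print("oil",ray("top",(235.5,236.5),125).round(0))
rel((447.1,93.2,150),2)
E
```

```text
oil [371. 205. 125.]
shift tool mm [389.9   1.6  31.2]
turn [0.0049 0.0035 0.0157]
shift after turn [389.8  -4.4  32.6]
t 19.625 pos [ 465.1 -296.2  182.6] F [0.3 0.2 0.1] op 85.1 q [-0.75  0.08  1.94  0.    1.12 -0.8 ]
```

Emit:
{"name": "apply_moves", "arguments": {"hand": [0,0,0,0,0,0,0,0,0,0], "offset": [[0.04,0,0],[0.055,0,0],[0.055,0,0],[0.055,0,0],[0.055,0,0],[0.055,0,0],[0.045,0,0],[0.02,0,0],[0,0,0],[0,0,0]], "twist": [[0.005,0.003,0.015],[0,0,0],[0,0,0],[0,0,0],[0,0,0],[0,0,0],[0,0,0],[0,0,0],[0,0,0],[0,0,0]]}}

```text
clock: 20.88
ee_pos: [441.2, 106.4, 180.6]
tcp_rot: [-2.163, -2.271, -0.001]
wrist_force: [-0.2, -1.0, -0.4]
opening: 85.3
```

```bash
python3 - <<'E'
from h import *
rel((447.1,93.2,48),2)
E
```

```text
shift tool mm [-14.    5.7 132.5]
turn [-0.0033 -0.0044  0.0134]
shift after turn [-13.4   5.4 132.6]
t 20.875 pos [441.2 106.4 180.6] F [-0.2 -1.  -0.4] op 85.3 q [ 0.01 -0.15  2.16  0.    1.13 -0.04]
```

Emit:
{"name": "apply_moves", "arguments": {"hand": [0,0,0,0,0,0], "offset": [[-0.012,0.005,0.02],[0,0,0.035],[0,0,0.03],[0,0,0.01],[0,0,0],[0,0,0]], "twist": [[-0.003,-0.004,0.012],[0,0,0],[0,0,0],[0,0,0],[0,0,0],[0,0,0]]}}

```text
clock: 21.62
ee_pos: [448.7, 90.6, 85.7]
tcp_rot: [2.185, 2.252, 0.005]
wrist_force: [0.1, -1.0, -0.3]
opening: 85.1
```

```bash
python3 - <<'E'
from h import *
rel((447.1,93.2,48),2)
E
```

```text
shift tool mm [ 2.7 -1.7 37.7]
turn [ 0.0049  0.0007 -0.0048]
shift after turn [ 2.7 -1.5 37.7]
t 21.625 pos [448.7  90.6  85.7] F [ 0.1 -1.  -0.3] op 85.1 q [-0.02  0.01  2.22 -0.    0.91 -0.05]
```

Emit:
{"name": "apply_moves", "arguments": {"hand": [0,0,0,0,0,0], "offset": [[0.002,-0.001,0.01],[0,0,0.012],[0,0,0.01],[0,0,0.003],[0,0,0],[0,0,0]], "twist": [[0.005,0,-0.005],[0,0,0],[0,0,0],[0,0,0],[0,0,0],[0,0,0]]}}

```text
clock: 22.38
ee_pos: [449.0, 92.8, 50.0]
tcp_rot: [2.179, 2.259, 0.002]
wrist_force: [1.4, -0.2, 0.1]
opening: 85.6
```

```bash
python3 - <<'E'
from h import *
rel((447.1,93.2,48),2)
E
```

```text
shift tool mm [ 0.5 -1.9  2. ]
turn [0.0029 0.0009 0.001 ]
shift after turn [ 0.5 -1.9  2. ]
t 22.375 pos [449.   92.8  50. ] F [ 1.4 -0.2  0.1] op 85.6 q [-0.02  0.08  2.23 -0.    0.83 -0.05]
```

Emit:
{"name": "apply_moves", "arguments": {"hand": [0,0.2,0.25,0.3,0.35,0.4,0.5,0.6,0.6], "offset": [[0,-0.002,0.002],[0,0,0],[0,0,0],[0,0,0],[0,0,0],[0,0,0],[0,0,0],[0,0,0],[0,0,0]], "twist": [[0.003,0,0],[0,0,0],[0,0,0],[0,0,0],[0,0,0],[0,0,0],[0,0,0],[0,0,0],[0,0,0]], "grip_force": 110}}

```text
clock: 23.5
ee_pos: [447.5, 92.8, 49.3]
tcp_rot: [2.181, 2.26, -0.0]
wrist_force: [-0.2, -0.2, 2.3]
opening: 50.9
```

Emit:
{"name": "apply_moves", "arguments": {"hand": [0.6,0.6,0.6,0.6,0.6,0.6,0.6], "offset": [[0,0,-0.004],[0,0,-0.008],[0,0,-0.015],[0,0,-0.025],[0,0,-0.03],[0,0,-0.02],[0,0,0]], "twist": [[0,0,0],[0,0,0],[0,0,0],[0,0,0],[0,0,0],[0,0,0],[0,0,0]]}}

```text
clock: 24.38
ee_pos: [446.1, 93.1, 156.1]
tcp_rot: [2.182, 2.26, 0.001]
wrist_force: [0.4, -0.7, -2.2]
opening: 50.5
```

```bash
python3 - <<'E'
from h import *
rel()
im=imaging.grab_frame('side'); cv2.imwrite('pics/s8.png',im)
s=sensors.get_state(); p=s["ee_pos"]; Rm=R.from_rotvec(s["tcp_rot"])
cv2.imwrite('pics/c8.png',cv2.resize(im[100:220,200:360],None,fx=5,fy=5,interpolation=3))
# predicted sharp-end corners in the crop (tool frame: iron x = -tool x; grip at iron -66)
for sag in (0,2,4):
    for sy in (27,-27):
        for zz in (-2.4,2.4):
            d=np.radians(sag); L=148.5; q=p+Rm.apply([-L*np.cos(d)+zz*np.sin(d),sy,L*np.sin(d)-zz*np.cos(d)]); print(sag,sy,zz,((proj('side',q)-[200,100])*5).round(0))
E
```

```text
t 24.375 pos [446.1  93.1 156.1] F [ 0.4 -0.7 -2.2] op 50.5 q [-0.02 -0.11  2.18  0.    1.07 -0.05]
0 27 -2.4 [396. 177.]
0 27 2.4 [396. 170.]
0 -27 -2.4 [483. 185.]
0 -27 2.4 [483. 178.]
2 27 -2.4 [396. 184.]
2 27 2.4 [396. 178.]
2 -27 -2.4 [483. 192.]
2 -27 2.4 [483. 186.]
4 27 -2.4 [396. 191.]
4 27 2.4 [396. 185.]
4 -27 -2.4 [482. 200.]
4 -27 2.4 [483. 193.]
```

View pics/c8.png

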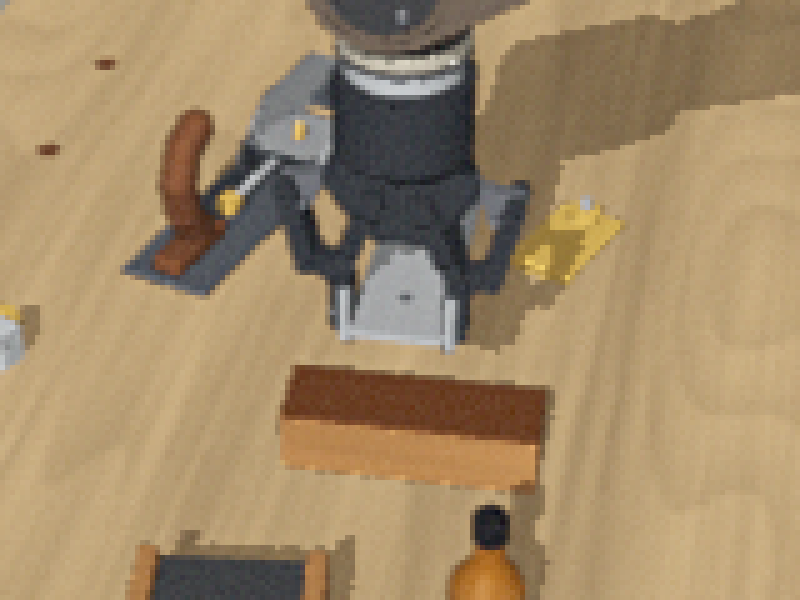

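The iron is held by the blunt end, clear of the strop, at crop (345-450, 335). Two picture views remain. Next I move towards the plane at height.

```bash
cat >> h.py <<'E'
PC=np.array([608.2,-304.8]); PA=-105.1
def bed(x,y,z):
    "bed coordinates -> world"
    a=np.radians(12); px=75.4+x*np.cos(a)+z*np.sin(a); pz=1.7-x*np.sin(a)+z*np.cos(a)
    u=np.array([np.cos(np.radians(PA)),np.sin(np.radians(PA))]); n=np.array([-u[1],u[0]])
    return np.array([*(PC+px*u+y*n),pz])
def tobed(p):
    a=np.radians(12); u=np.array([np.cos(np.radians(PA)),np.sin(np.radians(PA))]); n=np.array([-u[1],u[0]])
    w=np.array(p[:2])-PC; px=w@u-75.4; pz=p[2]-1.7
    return np.array([px*np.cos(a)-pz*np.sin(a),w@n,px*np.sin(a)+pz*np.cos(a)]).round(1)
def st(t,pitch=11.5):
    rel(bed(*t),PA+90,pitch); s=sensors.get_state(); print("TCP in bed",tobed(s["ee_pos"]),"M",s["moment"].round(2))
E
python3 - <<'E'
from h import *
print(bed(-156.5,0,30)); p=bed(-156.5,0,30); rel((p[0],p[1],190),-15.1,0); st((-156.5,0,30))
E
```

```text
[ 626.81115817 -235.82398137   63.58260763]
shift tool mm [-335.1  169.7  -35.5]
turn [-1.900e-03 -2.000e-04  2.986e-01]
shift after turn [-270.3  260.9  -35. ]
t 24.425 pos [445.4  93.1 155. ] F [-0.4 -0.  -1.2] op 50.7 q [-0.02 -0.11  2.18  0.    1.07 -0.05]
shift tool mm [-335.2  169.9   90.9]
turn [-0.0319  0.1991  0.2974]
shift after turn [-283.1  260.9   35.7]
t 24.425 pos [445.4  93.1 155. ] F [-0.4 -0.  -1.2] op 50.7 q [-0.02 -0.11  2.18  0.    1.07 -0.05]
TCP in bed [-439.9 -260.9   63.2] M [ 0.18  0.06 -0.04]
```

Emit:
{"name": "apply_moves", "arguments": {"hand": [0.6,0.6,0.6,0.6,0.6,0.6,0.6,0.6,0.6,0.6,0.6,0.6], "offset": [[-0.01,0.007,-0.015],[-0.02,0.014,-0.015],[-0.032,0.02,-0.005],[-0.032,0.022,0],[-0.032,0.022,0],[-0.032,0.023,0],[-0.032,0.024,0],[-0.03,0.025,0],[-0.025,0.022,0],[-0.015,0.012,0],[0,0,0],[0,0,0]], "twist": [[0,0,0.02],[0,0,0.04],[0,0,0.05],[0,0,0.05],[0,0,0.05],[0,0,0.05],[0,0,0.03],[0,0,0.01],[0,0,0],[0,0,0],[0,0,0],[0,0,0]]}}

```text
clock: 25.92
ee_pos: [596.5, -208.1, 185.6]
tcp_rot: [-2.503, -1.878, 0.014]
wrist_force: [-0.7, 0.2, -2.9]
opening: 50.1
```

```bash
python3 - <<'E'
from h import *
st((-156.5,0,30))
E
```

```text
shift tool mm [-18.2  38.7 121.4]
turn [-0.013   0.2007 -0.0213]
shift after turn [-42.8  36.5 115.8]
t 25.925 pos [ 596.5 -208.1  185.6] F [-0.7  0.2 -2.9] op 50.1 q [-0.49  0.26  1.73 -0.    1.17 -0.21]
TCP in bed [-200.3  -36.5  145.4] M [ 0.16 -0.08 -0.  ]
```

Emit:
{"name": "apply_moves", "arguments": {"hand": [0.6,0.6,0.6,0.6,0.6,0.6,0.6,0.6], "offset": [[-0.005,0.007,0],[-0.007,0.01,0],[-0.008,0.01,0.005],[-0.008,0.008,0.01],[-0.008,0,0.02],[-0.004,0,0.015],[0,0,0],[0,0,0]], "twist": [[-0.007,0.05,-0.01],[-0.006,0.05,-0.01],[0,0.05,0],[0,0.05,0],[0,0,0],[0,0,0],[0,0,0],[0,0,0]]}}

```text
clock: 26.92
ee_pos: [620.5, -236.6, 128.7]
tcp_rot: [-2.372, -1.838, -0.241]
wrist_force: [0.3, -0.6, -2.2]
opening: 50.6
```

```bash
python3 - <<'E'
from h import *
st((-156.5,0,30))
s=sensors.get_state(); p=s["ee_pos"]; Rm=R.from_rotvec(s["tcp_rot"])
im=imaging.grab_frame('top'); cv2.imwrite('pics/t9.png',im)
for L in (148.5,):
  for sy in (27,-27): print(proj('top',p+Rm.apply([-L,sy,0])).round(1), proj('side',p+Rm.apply([-L,sy,0])).round(1))
sd=imaging.grab_frame('side'); cv2.imwrite('pics/s9.png',sd)
a=cv2.resize(im[125:190,355:475],None,fx=5,fy=5,interpolation=3); b=cv2.resize(sd[70:150,220:300],None,fx=3.4,fy=3.4,interpolation=3)
b=cv2.copyMakeBorder(b,0,0,0,600-b.shape[1],0); cv2.imwrite('pics/c9.png',np.vstack([a,b]))
E
```

```text
shift tool mm [-11.1   6.3  64.2]
turn [-0.0083 -0.006   0.0104]
shift after turn [-10.6   5.9  64.3]
t 26.925 pos [ 620.5 -236.6  128.7] F [ 0.3 -0.6 -2.2] op 50.6 q [-0.59  0.4   1.67  0.21  1.15 -0.43]
TCP in bed [-167.7   -5.9   94.2] M [-0.02 -0.01 -0.02]
[435.9 149. ] [262.7  98.8]
[433.1 166.6] [275.3 101.7]
```

View pics/c9.png

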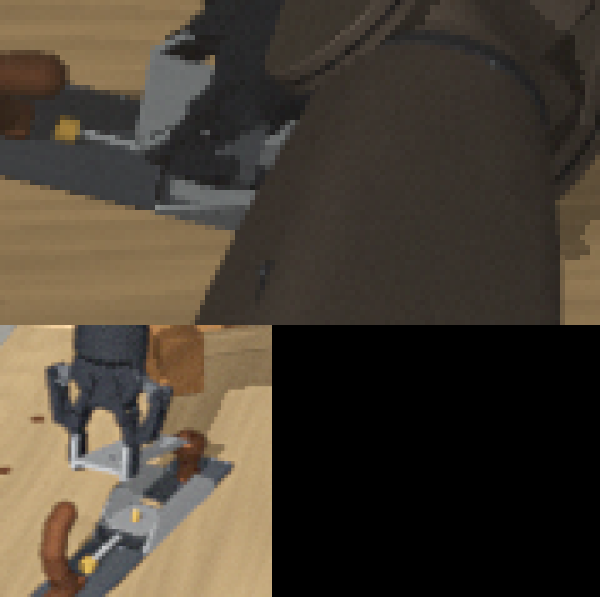

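Side crop: the iron is pitched down over the bed, its visible corner at about (185,440), roughly 2 px lower than predicted, so it sags about 1.5°. I'll lessen the tool's pitch accordingly and descend.

Emit:
{"name": "apply_moves", "arguments": {"hand": [0.6,0.6,0.6,0.6,0.6,0.6,0.6], "offset": [[-0.005,0.003,0.005],[-0.005,0.003,0.01],[0,0,0.012],[0,0,0.012],[0,0,0.008],[0,0,0],[0,0,0]], "twist": [[-0.008,-0.01,0.01],[0,-0.012,0],[0,0,0],[0,0,0],[0,0,0],[0,0,0],[0,0,0]]}}

```text
clock: 27.9
ee_pos: [626.8, -239.5, 77.6]
tcp_rot: [-2.4, -1.838, -0.221]
wrist_force: [0.3, 0.3, -1.7]
opening: 50.6
```

```bash
python3 - <<'E'
from h import *
st((-156.5,0,30),10.5)
E
```

```text
shift tool mm [ 0.9 -1.  14.5]
turn [ 0.001   0.0004 -0.0002]
shift after turn [ 0.9 -0.9 14.5]
t 27.9 pos [ 626.8 -239.5   77.6] F [ 0.3  0.3 -1.7] op 50.6 q [-0.58  0.47  1.68  0.2   1.06 -0.42]
TCP in bed [-156.     0.9   44.5] M [ 0.02 -0.08 -0.01]
```

Emit:
{"name": "apply_moves", "arguments": {"hand": [0.6,0.6,0.6,0.6,0.6,0.6], "offset": [[0,-0.001,0.006],[0,0,0.006],[0,0,0.005],[0,0,0.003],[0,0,0],[0,0,0]], "twist": [[0,0,0],[0,0,0],[0,0,0],[0,0,0],[0,0,0],[0,0,0]]}}

```text
clock: 28.65
ee_pos: [627.4, -235.8, 57.7]
tcp_rot: [-2.402, -1.839, -0.222]
wrist_force: [-0.7, 0.4, -3.4]
opening: 51.0
```

```bash
python3 - <<'E'
from h import *
st((-156.5,0,4.3),10.5)
E
```

```text
shift tool mm [ 1.6 -0.6 19.9]
turn [0.0029 0.001  0.0001]
shift after turn [ 1.6 -0.5 19.9]
t 28.65 pos [ 627.4 -235.8   57.7] F [-0.7  0.4 -3.4] op 51.0 q [-0.57  0.49  1.69  0.2   1.02 -0.42]
TCP in bed [-155.4    0.5   24.2] M [0.06 0.05 0.05]
```

Emit:
{"name": "apply_moves", "arguments": {"hand": [0.6,0.6,0.6,0.6,0.6,0.6], "offset": [[0.001,0,0.004],[0,0,0.004],[0,0,0.003],[0,0,0.002],[0,0,0],[0,0,0]], "twist": [[0,0,0],[0,0,0],[0,0,0],[0,0,0],[0,0,0],[0,0,0]]}}

```text
clock: 29.4
ee_pos: [628.5, -232.5, 44.5]
tcp_rot: [-2.402, -1.84, -0.222]
wrist_force: [-0.3, 1.2, -3.1]
opening: 50.5
```

```bash
python3 - <<'E'
from h import *
st((-156.5,0,4.3),10.5)
im=imaging.grab_frame('side'); cv2.imwrite('pics/s10.png',im)
E
```

```text
shift tool mm [ 0.6 -0.8  6.2]
turn [0.0033 0.0011 0.0002]
shift after turn [ 0.6 -0.8  6.2]
t 29.4 pos [ 628.5 -232.5   44.5] F [-0.3  1.2 -3.1] op 50.5 q [-0.57  0.51  1.69  0.21  1.   -0.42]
TCP in bed [-156.1    0.8   10.5] M [ 0.02 -0.01  0.  ]
```

No force, with the underside at about 6 mm and the screw 14 mm tall, so the slot is over the screw. I'll keep going down gently.

Emit:
{"name": "apply_moves", "arguments": {"hand": [0.6,0.6,0.6,0.6,0.6], "offset": [[0,-0.001,0.0015],[0,0,0.0015],[0,0,0.001],[0,0,0],[0,0,0]], "twist": [[0.003,0,0],[0,0,0],[0,0,0],[0,0,0],[0,0,0]]}}

```text
clock: 30.08
ee_pos: [627.8, -231.6, 40.5]
tcp_rot: [-2.4, -1.839, -0.22]
wrist_force: [-0.4, -0.5, -2.5]
opening: 50.7
```

```bash
python3 - <<'E'
from h import *
st((-156.5,0,4.3),10.5)
E
```

```text
shift tool mm [0.6 0.1 2.2]
turn [0.0005 0.0012 0.0002]
shift after turn [0.6 0.1 2.2]
t 30.075 pos [ 627.8 -231.6   40.5] F [-0.4 -0.5 -2.5] op 50.7 q [-0.57  0.52  1.69  0.21  1.   -0.42]
TCP in bed [-1.559e+02 -1.000e-01  6.500e+00] M [-0.03 -0.02  0.05]
```

Emit:
{"name": "apply_moves", "arguments": {"hand": [0.6,0.6,0.6,0.6,0.6], "offset": [[0,0,0.001],[0,0,0.001],[0,0,0.0005],[0,0,0],[0,0,0]], "twist": [[0,0,0],[0,0,0],[0,0,0],[0,0,0],[0,0,0]]}}

```text
clock: 30.7
ee_pos: [628.0, -231.2, 38.1]
tcp_rot: [-2.4, -1.839, -0.22]
wrist_force: [-0.6, -0.9, -2.0]
opening: 50.6
```

```bash
python3 - <<'E'
from h import *
st((-156.5,0,4.3),10.5)
E
```

```text
shift tool mm [ 0.6  0.  -0.2]
turn [0.0007 0.0013 0.0003]
shift after turn [ 0.6  0.  -0.2]
t 30.7 pos [ 628.  -231.2   38.1] F [-0.6 -0.9 -2. ] op 50.6 q [-0.57  0.52  1.69  0.21  0.99 -0.42]
TCP in bed [-155.9   -0.     4.1] M [ 0.01  0.   -0.01]
```

Emit:
{"name": "apply_moves", "arguments": {"hand": [0.6,0.6,0.6,0.6,0.6], "offset": [[0,0,0.001],[0,0,0.0005],[0,0,0.0005],[0,0,0],[0,0,0]], "twist": [[0,0,0],[0,0,0],[0,0,0],[0,0,0],[0,0,0]]}}

```text
clock: 31.32
ee_pos: [628.1, -231.1, 37.3]
tcp_rot: [-2.4, -1.839, -0.219]
wrist_force: [-1.2, -0.9, -0.3]
opening: 50.3
```

```bash
python3 - <<'E'
from h import *
st((-156.5,0,4.3),10.5)
im=imaging.grab_frame('side'); cv2.imwrite('pics/s10.png',im)
E
```

```text
shift tool mm [ 0.6 -0.  -1. ]
turn [0.0003 0.0015 0.0003]
shift after turn [ 0.6 -0.  -1. ]
t 31.325 pos [ 628.1 -231.1   37.3] F [-1.2 -0.9 -0.3] op 50.3 q [-0.56  0.52  1.69  0.21  0.99 -0.42]
TCP in bed [-155.9    0.     3.3] M [ 0.01  0.19 -0.01]
```

Emit:
{"name": "apply_moves", "arguments": {"hand": [0.6,0.6,0.6,0.6,0.6,0.6], "offset": [[-0.0015,0,0],[-0.0015,0,0],[-0.001,0,0],[-0.001,0,0],[0,0,0],[0,0,0]], "twist": [[0,0,0],[0,0,0],[0,0,0],[0,0,0],[0,0,0],[0,0,0]]}}

```text
clock: 32.12
ee_pos: [627.8, -236.0, 36.7]
tcp_rot: [-2.401, -1.84, -0.222]
wrist_force: [-0.7, 1.3, -0.6]
opening: 50.3
```

```bash
python3 - <<'E'
from h import *
st((-148.5,0,4.3),10.5)
E
```

```text
shift tool mm [-2.5 -1.  -0.6]
turn [0.0027 0.0009 0.0005]
shift after turn [-2.5 -1.  -0.6]
t 32.125 pos [ 627.8 -236.    36.7] F [-0.7  1.3 -0.6] op 50.3 q [-0.57  0.52  1.69  0.21  0.99 -0.43]
TCP in bed [-151.     1.     3.7] M [0.11 0.   0.02]
```

Emit:
{"name": "apply_moves", "arguments": {"hand": [0.6,0.6,0.6,0.6], "offset": [[-0.001,-0.001,0],[-0.001,0,0],[0,0,0],[0,0,0]], "twist": [[0.002,0,0],[0,0,0],[0,0,0],[0,0,0]]}}

```text
clock: 32.62
ee_pos: [626.7, -237.1, 36.5]
tcp_rot: [-2.399, -1.839, -0.222]
wrist_force: [0.7, 1.6, 0.7]
opening: 50.4
```

```bash
python3 - <<'E'
from h import *
st((-148.5,0,4.3),10.5)
E
```

```text
shift tool mm [-1.2 -0.2 -0.5]
turn [ 0.0013 -0.0002  0.0007]
shift after turn [-1.2 -0.2 -0.5]
t 32.625 pos [ 626.7 -237.1   36.5] F [0.7 1.6 0.7] op 50.4 q [-0.57  0.52  1.69  0.21  0.99 -0.43]
TCP in bed [-149.7    0.2    3.8] M [ 0.24 -0.09 -0.02]
```

Emit:
{"name": "apply_moves", "arguments": {"hand": [0.6,0.6,0.6,0.6], "offset": [[-0.001,0,0],[-0.001,0,0],[0,0,0],[0,0,0]], "twist": [[0,0,0],[0,0,0],[0,0,0],[0,0,0]]}}

```text
clock: 33.12
ee_pos: [626.7, -237.1, 36.5]
tcp_rot: [-2.397, -1.837, -0.226]
wrist_force: [0.8, 3.5, 0.5]
opening: 50.1
```

```bash
python3 - <<'E'
from h import *
st((-148.5,0,4.3),10.5)
E
```

```text
shift tool mm [-1.2 -0.3 -0.5]
turn [ 0.0008 -0.0038  0.0006]
shift after turn [-1.2 -0.3 -0.5]
t 33.125 pos [ 626.7 -237.1   36.5] F [0.8 3.5 0.5] op 50.1 q [-0.58  0.52  1.69  0.21  1.   -0.43]
TCP in bed [-149.7    0.3    3.8] M [ 0.38 -0.1  -0.03]
```

It stopped moving and the force rose to 3.5 N at bed x = -149.7, against an expected -148.5±2, so the slot end is on the screw. Release.

Emit:
{"name": "apply_moves", "arguments": {"hand": [0.38,0.36,0.3,0.2,0,0,0], "offset": [[0,0,0],[0,0,0],[0,0,0],[0,0,0],[0,0,0],[0,0,0],[0,0,0]], "twist": [[0,0,0],[0,0,0],[0,0,0],[0,0,0],[0,0,0],[0,0,0],[0,0,0]]}}

```text
clock: 34.0
ee_pos: [626.4, -240.0, 36.7]
tcp_rot: [-2.401, -1.84, -0.222]
wrist_force: [-0.4, -0.5, 0.9]
opening: 85.3
```

Emit:
{"name": "apply_moves", "arguments": {"hand": [0,0,0,0,0,0,0,0,0,0], "offset": [[0,0,-0.01],[0,0,-0.03],[0,0,-0.05],[0,0,-0.05],[0,-0.03,-0.03],[0,-0.06,0],[0.02,-0.05,0],[0.04,-0.03,0],[0.05,0,0],[0.05,0,0]], "twist": [[0,0,0],[0,0,0],[0,0,0],[0,0,0],[0,0,0],[0,0,0],[0,0,0],[0,0,0],[0,0,0],[0,0,0]]}}

```text
clock: 35.25
ee_pos: [490.6, -74.1, 245.0]
tcp_rot: [-2.416, -1.839, -0.226]
wrist_force: [1.1, -0.0, -0.1]
opening: 85.6
```

```bash
python3 - <<'E'
from h import *
rel()
im=imaging.grab_frame('top'); sd=imaging.grab_frame('side'); cv2.imwrite('pics/t11.png',im); cv2.imwrite('pics/s11.png',sd)
a=cv2.resize(im[130:185,330:465],None,fx=4.9,fy=4.9,interpolation=3); b=cv2.resize(sd[90:165,215:300],None,fx=4,fy=4,interpolation=3)
b=cv2.copyMakeBorder(b,0,0,0,a.shape[1]-b.shape[1],0); cv2.imwrite('pics/c11.png',np.vstack([a,b]))
def C(x,y): return ((x-np.array(0))-330)*4.9,(y-130)*4.9
print("expected iron corners in crop")
for x in (-165,0):
    for y in (27,-27): q=proj('top',bed(x,y,4.8)); print((x,y),np.round(C(*q),0), ((proj('side',bed(x,y,4.8))-[215,90])*4+[0,269]).round(0))
E
```

```text
t 35.25 pos [490.6 -74.1 245. ] F [ 1.1 -0.  -0.1] op 85.6 q [-0.44 -0.12  2.03  0.19  1.26 -0.23]
expected iron corners in crop
(-165, 27) [224.  54.] [103. 433.]
(-165, -27) [208. 135.] [154. 448.]
(0, 27) [451. 126.] [188. 388.]
(0, -27) [437. 205.] [236. 400.]
```

View pics/c11.png

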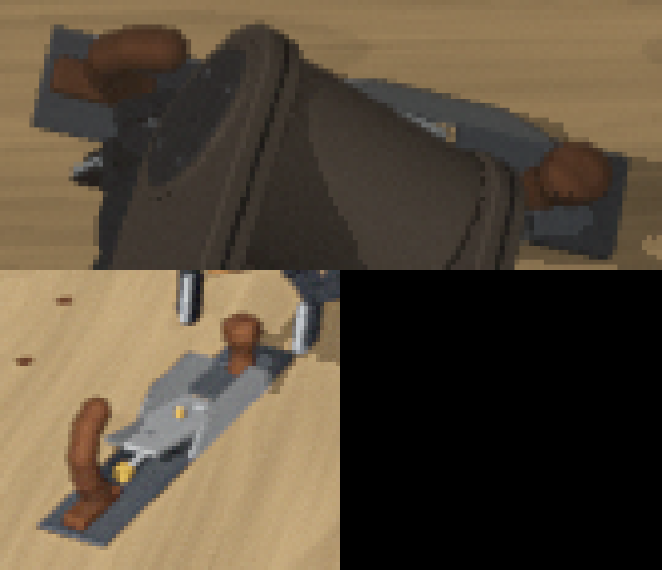

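Side crop: the iron is seated on the bed, its blunt corners at (105,438) and (155,448), close to the predicted (103,433) and (154,448), with the screw showing through at (180,411). I'll clear the arm and measure from the top.

Emit:
{"name": "apply_moves", "arguments": {"hand": [0,0,0,0,0,0], "offset": [[0.05,0,0],[0.06,0,0],[0.06,0,0],[0.06,0,0],[0.06,0,0],[0,0,0]], "twist": [[0,0,0],[0,0,0],[0,0,0],[0,0,0],[0,0,0],[0,0,0]]}}

```text
clock: 36.1
ee_pos: [569.0, 208.2, 302.3]
tcp_rot: [-2.419, -1.847, -0.234]
wrist_force: [-0.6, -0.2, 1.0]
opening: 85.0
```

```bash
python3 - <<'E'
from h import *
rel()
im=imaging.grab_frame('top'); cv2.imwrite('pics/t12.png',im); old=cv2.imread('pics/top0.png')
u=np.array([np.cos(np.radians(PA)),np.sin(np.radians(PA))]); n=np.array([-u[1],u[0]])
# profile of brightness/saturation along bed lines (top surface of iron at z=4.8)
from scipy.ndimage import map_coordinates as mc
g=cv2.cvtColor(im,cv2.COLOR_BGR2GRAY).astype(float); go=cv2.cvtColor(old,cv2.COLOR_BGR2GRAY).astype(float)
def prof(G,P): 
    q=np.array([proj('top',p) for p in P]); return mc(G,[q[:,1],q[:,0]],order=1).round(0).astype(int)
xs=np.arange(-183,22,3)
for y in (-18,18): print("along y=",y); print([f"{x}:{a}" for x,a in zip(xs,prof(g,[bed(x,y,4.8) for x in xs]))])
ys=np.arange(-42,43,2)
for x in (-155,-130,-90,-15): print("across x=",x,[f"{y}:{a}" for y,a in zip(ys,prof(g,[bed(x,y,4.8) for y in ys]))])
# scene shift of plane: nut and knob area compare
def brass(I):
    h=cv2.cvtColor(I,cv2.COLOR_BGR2HSV); m=((h[...,0]>16)&(h[...,0]<32)&(h[...,1]>120)&(h[...,2]>85)).astype(np.uint8); o=np.zeros_like(m); o[143:172,360:418]=m[143:172,360:418]
    k,_,s,c=cv2.connectedComponentsWithStats(o); return [(s[i][4],c[i].round(1)) for i in range(1,k)]
print(brass(old),brass(im))
E
```

```text
t 36.1 pos [569.  208.2 302.3] F [-0.6 -0.2  1. ] op 85.0 q [0.12 0.04 1.76 0.16 1.25 0.35]
along y= -18
['-183:68', '-180:69', '-177:62', '-174:62', '-171:63', '-168:66', '-165:82', '-162:88', '-159:91', '-156:89', '-153:90', '-150:91', '-147:90', '-144:90', '-141:89', '-138:88', '-135:89', '-132:89', '-129:90', '-126:90', '-123:91', '-120:91', '-117:90', '-114:91', '-111:90', '-108:90', '-105:90', '-102:94', '-99:101', '-96:96', '-93:92', '-90:91', '-87:93', '-84:92', '-81:91', '-78:90', '-75:89', '-72:89', '-69:88', '-66:88', '-63:88', '-60:88', '-57:86', '-54:87', '-51:87', '-48:87', '-45:88', '-42:88', '-39:88', '-36:88', '-33:88', '-30:88', '-27:88', '-24:88', '-21:84', '-18:85', '-15:88', '-12:92', '-9:96', '-6:93', '-3:83', '0:72', '3:53', '6:46', '9:48', '12:47', '15:50', '18:51', '21:50']
along y= 18
['-183:69', '-180:68', '-177:60', '-174:55', '-171:57', '-168:65', '-165:82', '-162:90', '-159:89', '-156:89', '-153:89', '-150:89', '-147:89', '-144:89', '-141:88', '-138:89', '-135:88', '-132:88', '-129:87', '-126:88', '-123:88', '-120:88', '-117:87', '-114:88', '-111:88', '-
[... 1587 characters left out ...]
8:96', '20:106', '22:108', '24:100', '26:85', '28:74', '30:69', '32:80', '34:86', '36:85', '38:96', '40:110', '42:113']
across x= -15 ['-42:83', '-40:77', '-38:70', '-36:65', '-34:62', '-32:61', '-30:62', '-28:63', '-26:64', '-24:66', '-22:68', '-20:80', '-18:88', '-16:88', '-14:87', '-12:88', '-10:88', '-8:88', '-6:88', '-4:88', '-2:87', '0:89', '2:94', '4:107', '6:112', '8:112', '10:113', '12:113', '14:112', '16:112', '18:111', '20:106', '22:103', '24:101', '26:89', '28:68', '30:70', '32:73', '34:72', '36:72', '38:72', '40:72', '42:72']
[(np.int32(19), array([367.9, 150.4])), (np.int32(7), array([401.3, 157.4]))] [(np.int32(19), array([367.9, 150.4])), (np.int32(5), array([401.6, 157.6]))]
```

```bash
python3 -c "
from station import order; print(order.hand_in())"
```

```text
the job is handed in; nothing more can be done
None
```

The iron is in the plane and the job is handed in at about 36 s of the 61 s allowed. No verdict was reported.

**What I did:**
- I pushed the iron until its sharp end hung about 57 mm over the lip.
- I gripped it by its two sides there and laid it on the strop. It measured within about 2 mm of the strop's centre and 0.5° of square.
- I took it again by the blunt end and lowered it over the screw with no contact force.
- I slid it forward until it stopped moving and the force rose to 3.5 N, then let go and moved the arm clear.

**Last checks:**
- **Fore and aft:** in the top picture the iron's middle is within about 1 mm of home. Its edge read 1 to 2 mm past home, but the iron also read about 3 mm too long there because of blur.
- **Sideways and angle:** the blunt end sits about 2 mm to one side, and the iron is about 1° off the plane's direction.
- **Plane:** it did not move. The brass nut is at the same pixel as at the start.
- **Side view:** the blunt-end corners fall within about 1 px of where they should be, and the screw shows through the slot.

**Less certain:**
- A shadow and a cheek hid one side of the sharp end in the top picture, so the sideways position there is good to only about 2 mm.
- When the fingers opened, the arm crept about 3 mm forward. The later picture shows no harm from it.
- I did not separately re-measure the other things on the bench. I felt no contact with any of them.

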